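Third hand at the rack jig

TASK

On the sample-reception counter, turn the orange-barred handwheel of the rack jig clockwise until the carriage's white index stands on the red mark of the scale, and let go of the wheel. Then bring the small tube rack with the yellow carrying tab flat and centred against the jig's steel sprung stop plate, standing on the counter, and push it in with a steady force of about 10 N (the black needle on the carriage stays over the green field; never ram it) so that a colleague can screw it down. Finish while still holding it pressed like that with the gripper, and leave the other things on the counter where they are.

Things in the scene. Friction and masses are not known exactly. Their poses are not given: they have to be found in the camera images.
- jig: Grey rack jig fixed on the counter, bed 35 mm high. Axes: x away from the robot (pressing direction), y left along the bed, z up; it may be turned some degrees. Origin at counter height; the bed lies at x 5 to 90 mm, y -205 to 170. On it an aluminium carriage (100 mm wide, 73 mm high) slides along y, the stop plate in front; the handwheel is on the white housing at the right (-y) end.
- handwheel (a joint): Angle of the handwheel in rad, 0 to 5, growing as the wheel turns clockwise seen from above; it stays where it is left (friction about 0.2 N m). Each rad moves the carriage 15 mm to jig +y. It starts somewhere between 0.2 and 1.4; the index is on the red mark at 3.2.
- wheel_grip (a point): Point on the wheel's vertical axis at gripping height, 90 mm above the counter. Black disc, 94 mm diameter, top 70 mm above the counter; across it an upright orange bar, 66 mm long, 14 mm thick, from the disc up to 102 mm. The point turns with the wheel: its x axis lies along the bar towards the end with a white dot (along jig +x at joint value 0).
- index (a point): Foot of the upright white index (6 mm wide) on the black rear panel of the carriage, moving along jig y over the white scale strip. Its y in the jig frame is also that of the middle of the stop plate.
- red_mark (a point): Red mark (6 mm wide, also down the rear face of the bed) on the scale strip of the jig, fixed to it, axes as the jig's. The index belongs at the same jig y.
- stop (a joint): How far the sprung stop plate is pushed in, in m: 0 free, 0.022 at its hard end. The spring gives 1.0 N per mm, so 10 mm is 10 N. A black needle fixed to the plate moves with it over a label on the carriage's top, whose green field means 6 to 14 N.
- stop_face (a point): Middle of the front face of the steel stop plate, at counter height; axes as the jig's, x pointing into the jig (pressing direction). The plate is 120 mm wide (y) and reaches from 8 to 74 mm above the counter. The face moves with the plate; free, it stands 46 mm in front of the jig's origin.
- rack: Small slick plastic tube rack, loose, 0.25 to 0.5 kg: pale block 56 (x) by 130 (y) by 40 mm high, origin in the middle of its underside, z up. In its middle an upright yellow tab, 14 mm thick (x), 36 mm long (y), from 40 to 81 mm high. Blue-capped tubes (tops 62 mm high) either side of the tab, from 29 mm outwards along y. Either long side may go against the stop.
- full_rack: Bystander: full rack of blue-capped tubes, 75 x 190 mm, 92 mm high, loose; origin in the middle of its underside.
- spray_bottle: Bystander: clear spray bottle with green head, 72 mm diameter, 197 mm high, loose; origin under its middle.
- white_jar: Bystander: white jar, 72 mm diameter, 95 mm high, loose; origin under its middle.
- screwdriver: Bystander: the colleague's screwdriver with red handle, 170 mm long, lying on the counter, loose.
Things that resemble listed ones, but are neither listed nor needed, are in the scene too. What is shaped like the rack but purple is not meant.

How it is judged:
On the way:
1. the carriage's index stands on the red mark and the gripper has let go of the jig (y of index in the frame of red_mark between -0.003 and 0.003 m and velocity of joint handwheel between -0.05 and 0.05 rad/s and contact force between the fingers and jig below 0.1 N), for 0.2 s.
At the end, for the whole second after the job is handed in: Index within 3 mm of the red mark; rack at rest, standing on the counter (within 5 mm, 0.06 rad), flat on the stop plate (0.06 rad), centred on it within 12 mm, pressing it with 6 to 14 N (5 to 15 mm of travel), still pushed by the gripper (y of index in the frame of red_mark between -0.003 and 0.003 m and contact force between rack and jig between 6 and 14 N and value of joint stop between 0.005 and 0.015 m and y of rack in the frame of stop_face between -0.012 and 0.012 m and x of rack in the frame of stop_face between -0.033 and -0.024 m and angle between the x axis of rack and the x axis of stop_face, either way round below 0.06 rad and angle between rack's own z axis and vertical below 0.06 rad and height (world z) of rack between -0.005 and 0.005 m and linear speed of rack below 0.01 m/s and contact force between the fingers and rack above 2 N); the arm keeps its last pose, push and grip.
It fails at once if the rack is rammed into the stop with more than 30 N (contact force between rack and jig above 30 N).
It fails at once if a bystander is pushed away by more than 30 mm (distance of any of full_rack, spray_bottle, white_jar, screwdriver from where it was at the start of the episode above 0.03 m).
It also fails if it takes over 70 s, if anything falls off the work surface, if the arm or the gripper's body presses on something with over 40 N, if the wrist force passes 120 N, or if a joint passes its speed limit or range.

ROBOT

A 6-joint arm with a two-finger parallel gripper is mounted at the origin on the work surface. World frame = base frame: x ahead of the robot, y to its left, z up, the work surface at z = 0. Lengths are in m, angles in rad, forces in N, time in s.
With the tool pointing down it reaches from about 0.25 to 0.775 m from the base axis. Payload 8.9 kg.
Tool frame: the origin (TCP) lies at the very end of the fingers, on their centre line; the grasp point (between the pads) lies 19 mm behind it; z points along the fingers, y is the line along which they close (so a half turn about z gives the same grasp; the last joint's range is limited). The gripper opens to 85 mm and grips with 20 to 120 N. Pads are 22 mm wide; open, the fingers measure 114 mm over their backs; the gripper's body (76 mm by 85 mm) begins 54 mm behind the grasp point. The pads swing forward as they close: fully open they stand 13 mm farther back than shut.
Start: joints at [1.161, 0.291, -0.153, 1.127, 0, 1.431], TCP at [0.14, 0.506, 0.231] pointing down, gripper open.
Joint ranges: [-2.52, 2.52], [-0.91, 1.74], [-1.3, 1.37], [-1.96, 2.02], [-1.52, 1.47], [-3.14, 3.14]. Speed limits (rad/s): [2.22, 2.22, 2.79, 3.14, 3.14, 3.14].

INTERFACE

Orientations are given as a unit quaternion [x, y, z, w].
In Python, from bench import get_state, read_camera, camera_params, finish_job gives the robot as it stands. The module is installed in compiled form; this text tells all that it offers.
- The arm moves only by the shell command python3 -m crank 'ROWS' [OPENING]. ROWS is JSON, a list of rows, each a list of 2 entries, a list of its own where there are three numbers: the shift along the tool's x, y, z in mm, then the turn, a rotation vector about the tool's x, y, z in rad. A call has 1 to 10 rows; each row shifts and turns the commanded pose from where the row before left it, along the tool's axes as they then stand; what a row does not reach is not made up. A row lasts 1/12 s, in which the tool goes at most 41.7 mm and 7.16 degrees, less where a joint would pass 70% of its speed; a pose out of reach is approached as far as the arm can. A call with a gripper value outside its range is refused whole. OPENING is the opening, from 0 (shut) to 1 (fully open), set as the call begins (- or left out, the last holds). The fingers move at their own pace and stop on an object; the grip force is fixed at half the most. Time passes only in rows, so rows that do not move let the fingers close. It gives the time, the measured TCP pose, the force, the opening and the grip force at its end, in the units of the state.
- get_state(): the state, without advancing time (a new reading comes with each control period).
- read_camera(name): name is "scene" or "top"; returns (picture, depth): 420x560x3 uint8, red, green, blue; 420x560 float32, m along the optical axis (not along the pixel's ray), 0 where there is no reading.
- camera_params(name): a dict with "mtx" (3x3 intrinsics, pixels), "T" (4x4, takes a point from camera to world coordinates). Camera axes: x right, y down, z forward; pixel columns grow to the right and rows downward; lengths in m; the calibration is good to about 2 mm. A picture is of the moment at which its call begins. camera_params takes no time and is no camera call.
- finish_job(): hands the job in; it is judged then, once.
The state is a dict: "time": time; "joint_pos": joint angles; "joint_velocities": joint speeds; "effort": joint torques, N m; "tool_pos": TCP position; "eef_rot": TCP orientation; "wrist_force": force on the tool from outside, world axes, zero at the start; "wrist_torque": the same for the moment, N m; "grip_width": finger opening in m; "grasp_force": force on a finger pad.
Only numpy, scipy, OpenCV 4.12 (cv2) and the standard library are available. Lean on these libraries where they do the work, as an engineer would, in place of code of your own. Each camera call takes 0.05 s, during which the arm holds its last target. There are 200 camera calls.

## Working session

There is one attempt and no reset: what is moved stays moved. The work goes in short steps, Python scripts to look and compute and a shell command to move; the robot and the scene stay as the last step left them, time stands still between calls to the robot, and variables do not carry over. Pictures are saved under pics/ and viewed, at most 10 in all, crops included, and the job is handed in when it is done.

```bash
mkdir -p pics; python3 - <<'E'
from bench import *
import cv2,numpy as np
for n in("scene","top"):
    im,d=read_camera(n); cv2.imwrite(f"pics/{n}0.png",im[:,:,::-1]); np.savez(f"pics/{n}0.npz",im=im,d=d)
    p=camera_params(n); print(n,np.round(p["mtx"],1).tolist(),np.round(p["T"],3).tolist())
s=get_state();print({k:np.round(v,3).tolist() for k,v in s.items()})
E
```

```text
scene [[461.2, 0.0, 274.6], [0.0, 461.2, 221.1], [0.0, 0.0, 1.0]] [[0.641, 0.642, -0.421, 1.131], [0.767, -0.527, 0.366, -0.505], [0.013, -0.558, -0.83, 1.164], [0.0, 0.0, 0.0, 1.0]]
top [[505.7, 0.0, 285.9], [0.0, 505.7, 218.1], [0.0, 0.0, 1.0]] [[0.031, -0.977, 0.211, 0.331], [-1.0, -0.03, 0.007, -0.048], [-0.001, -0.211, -0.977, 1.315], [0.0, 0.0, 0.0, 1.0]]
{'time': 0.1, 'joint_pos': [1.161, 0.291, -0.154, 1.127, -0.0, 1.431], 'joint_velocities': [-0.002, -0.002, 0.001, -0.0, -0.001, -0.001], 'effort': [0.001, -53.798, 33.192, 0.009, -0.0, 0.0], 'tool_pos': [0.14, 0.506, 0.231], 'eef_rot': [0.135, 0.991, -0.001, -0.0], 'wrist_force': [-0.808, -0.663, 0.198], 'wrist_torque': [-0.014, -0.017, -0.004], 'grasp_force': 0.0, 'grip_width': 0.086}
```

View pics/scene0.png

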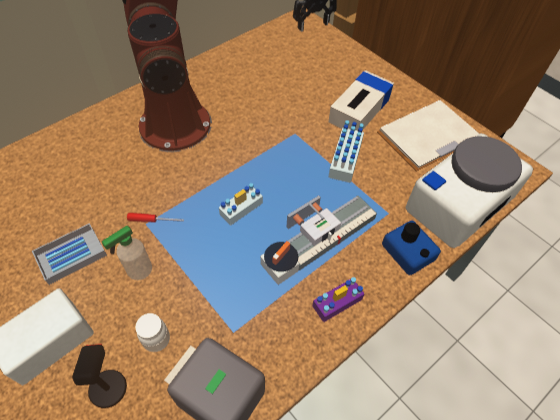

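View pics/top0.png

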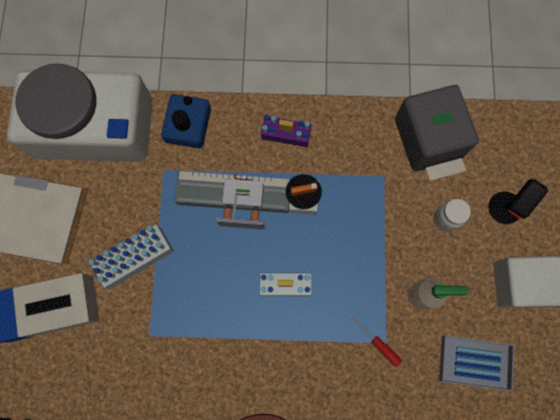

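The top view shows the jig at about (245,195), with the orange bar at (304,189) and the index near (237,180). Two things look like the rack: the pale one with the yellow tab at top (286,284) / scene (241,202), and the purple one at top (286,130) / scene (339,297). The pale one fits the description, and I'll confirm it in a crop.

```bash
cat > h.py <<'E'
import numpy as np,cv2
from bench import *
P={n:camera_params(n) for n in("scene","top")}
def ray(n,uv):
    K,T=np.array(P[n]["mtx"]),np.array(P[n]["T"])
    return T[:3,3],T[:3,:3]@np.linalg.solve(K,[uv[0],uv[1],1])
def plane(n,uv,z):
    o,d=ray(n,uv); return o+d*(z-o[2])/d[2]
def tri(a,b):
    (o1,d1),(o2,d2)=ray("top",a),ray("scene",b)
    s=np.linalg.lstsq(np.c_[d1,-d2],o2-o1,rcond=None)[0]
    p,q=o1+s[0]*d1,o2+s[1]*d2
    return (p+q)/2,np.linalg.norm(p-q)
def blobs(im,box,lo,hi,amin=6):
    x0,y0,x1,y1=box
    h=cv2.cvtColor(im[y0:y1,x0:x1],cv2.COLOR_RGB2HSV)
    m=cv2.inRange(h,np.array(lo),np.array(hi))
    r=[]
    for c in cv2.findContours(m,cv2.RETR_EXTERNAL,cv2.CHAIN_APPROX_NONE)[0]:
        k=np.zeros_like(m);cv2.drawContours(k,[c],-1,255,-1); a=(k>0).sum()
        if a>=amin:
            ys,xs=np.nonzero(k); r.append((a,np.array([xs.mean()+x0,ys.mean()+y0]),cv2.minAreaRect(c+np.array([x0,y0]))))
    return sorted(r,key=lambda t:-t[0])
E
python3 - <<'E'
from h import *
t=np.load("pics/top0.npz")["im"];s=np.load("pics/scene0.npz")["im"]
cv2.imwrite("pics/c1.png",cv2.resize(t[165:305,165:335,::-1],None,fx=4.2,fy=4.2,interpolation=cv2.INTER_CUBIC))
cv2.imwrite("pics/c2.png",cv2.resize(s[175:295,205:385,::-1],None,fx=4.4,fy=4.4,interpolation=cv2.INTER_CUBIC))
def show(l,im,box,lo,hi):
    for a,c,r in blobs(im,box,lo,hi)[:4]: print(l,a,c.round(1),[np.round(v,1).tolist() for v in r])
for n,im,bj,br in(("top",t,(165,165,335,235),(250,265,325,305)),("scene",s,(250,185,385,290),(210,175,275,230))):
    show(n+" orange",im,bj,(5,150,120),(18,255,255)); show(n+" red",im,bj,(0,150,70),(4,255,255)); show(n+" green",im,bj,(45,120,60),(80,255,255))
    show(n+" yellow",im,br,(18,120,100),(32,255,255)); show(n+" pale",im,br,(0,0,130),(179,70,255))
E
```

```text
top orange 89 [301.1 188.4] [[301.2, 188.5], [4.5, 19.4], 78.7]
top orange 10 [254.9 217. ] [[255.1, 217.2], [3.5, 3.2], 71.6]
top green 16 [243.2 190.3] [[242.5, 190.5], [1.0, 11.0], 90.0]
top yellow 78 [285.  282.5] [[285.0, 282.5], [5.0, 12.0], 90.0]
top pale 1067 [286.2 284.1] [[285.5, 283.5], [21.0, 51.0], 90.0]
scene orange 86 [282.7 248.4] [[282.7, 248.3], [5.2, 16.5], 41.2]
scene orange 24 [316.6 206.4] [[316.5, 206.5], [7.1, 2.8], 45.0]
scene orange 20 [381.8 189. ] [[382.0, 189.2], [3.8, 9.2], 18.4]
scene orange 8 [299.4 217.8] [[299.0, 217.5], [6.4, 0.7], 45.0]
scene red 10 [338.8 239. ] [[339.0, 239.0], [2.0, 6.0], 0.0]
scene green 15 [321.4 223.4] [[321.4, 223.4], [1.1, 10.3], 56.3]
scene yellow 115 [240.2 196.6] [[240.2, 196.5], [9.4, 14.1], 56.3]
scene pale 445 [239.6 204.4] [[240.5, 203.5], [18.3, 45.2], 63.4]
scene pale 13 [216.  180.9] [[216.0, 181.0], [0.7, 14.4], 58.0]
```

View pics/c1.png

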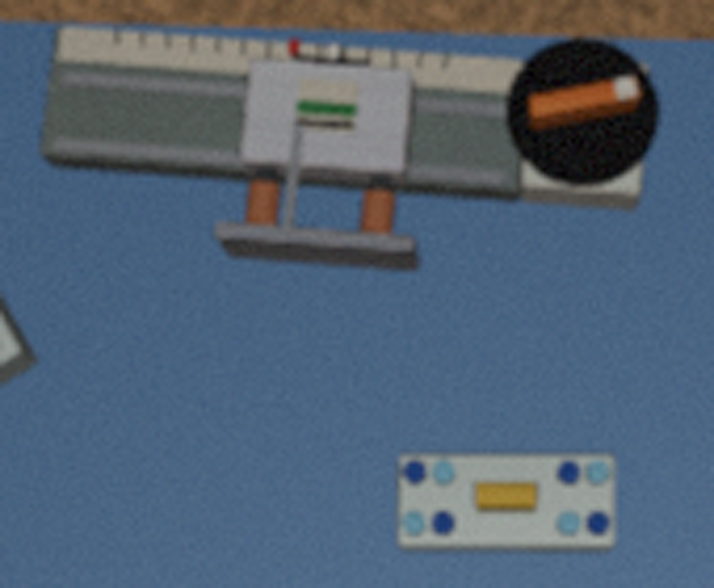

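View pics/c2.png

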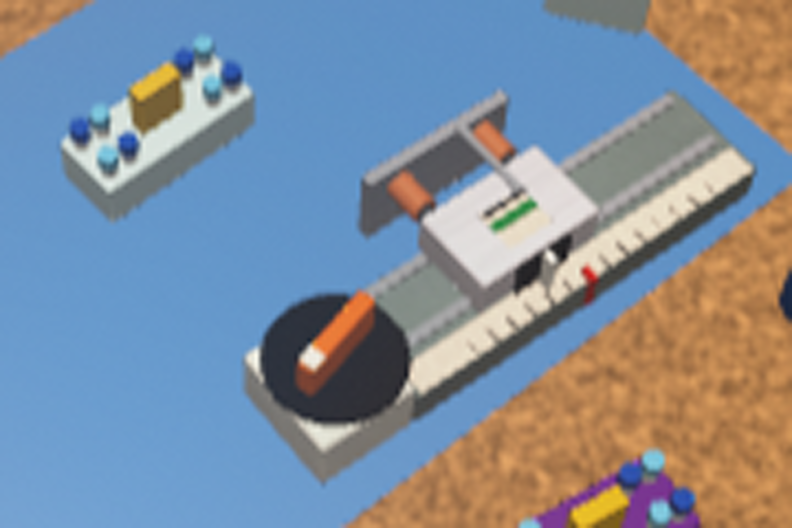

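The crops confirm the target: the pale rack, with the yellow tab at top-crop (507,497) and blue caps either side. The wheel's white dot points right (625,88) at about 1.4 rad. The red mark is at (293,47) and the index at (333,52), so the carriage has to move left (+y). Next I measure.

```bash
python3 - <<'E'
from h import *
t=np.load("pics/top0.npz")["im"];s=np.load("pics/scene0.npz")["im"]
f=lambda p:165+np.array(p)/4.2
g=lambda p:np.array([205,175])+np.array(p)/4.4
def T(l,a,b):
    p,e=tri(f(a),g(b)); print(l,(p*1000).round(1),"gap",round(e*1000,1)); return p
T("red",(293,47),(589,272)); T("index foot",(333,60),(547,291))
T("dot",(625,88),(313,358)); T("bar other end top",(533,105),(365,298))
T("plate top L",(215,226),(505,95)); T("plate top R",(415,240),(364,180))
T("rack tab top",(506,495),(156,82))
T("rack BL",(402,458),(250,96)); T("rack BR",(612,458),(112,190))
T("rack FL",(400,545),(202,50)) ; T("rack FR",(612,547),(64,147))
for n,im,b in(("top",t,(280,170,325,215)),("scene",s,(255,235,305,275))):
    for a,c,r in blobs(im,b,(0,0,0),(179,255,60))[:2]: print(n,"disc",a,c.round(1),[np.round(v,1).tolist() for v in r],(plane(n,r[0],.07)*1000).round(1))
print("plate",[(plane("top",f(p),.074)*1000).round(1) for p in((217,224),(414,238))])
print("scale rear", [(plane("top",f(p),.035)*1000).round(1) for p in((62,27),(505,62))])
print("bed front top", [(plane("top",f(p),.035)*1000).round(1) for p in((45,155),(520,190))])
print("dot/end z102",[(plane("top",f(p),.102)*1000).round(1) for p in((625,88),(533,105))])
for n in("top","scene"):
    print(n,"tab",(plane(n,blobs({"top":t,"scene":s}[n],{"top":(250,265,325,305),"scene":(210,175,275,230)}[n],(20,150,150),(32,255,255))[0][1],.081)*1000).round(1))
E
```

```text
red [717.8 100.9  33.7] gap 2.5
index foot [710.1  73.8  29.2] gap 2.0
dot [ 679.1 -105.    97.9] gap 2.8
bar other end top [666.9 -51.6  96.2] gap 0.6
plate top L [593.7 137.4  68.7] gap 1.4
plate top R [587.9  16.7  72.4] gap 1.0
rack tab top [438.5 -41.2  73.8] gap 3.8
rack BL [462.1  21.7  29.6] gap 1.8
rack BR [ 466.4 -103.4   34.2] gap 5.5
rack FL [409.9  20.6  30.9] gap 1.5
rack FR [ 413.6 -105.    28.1] gap 5.0
top disc 969 [303.2 191.2] [[303.4, 191.2], [34.9, 34.0], 26.6] [671.7 -81.3  70. ]
top disc 14 [283.6 210.6] [[284.0, 210.5], [1.0, 8.0], 90.0] [619.7 -33.5  70. ]
scene disc 367 [285.3 260.7] [[282.7, 260.3], [20.2, 31.9], 65.8] [688.7 -87.5  70. ]
scene disc 62 [276.6 247.1] [[275.1, 247.5], [6.2, 17.0], 40.2] [644.8 -77.5  70. ]
plate [array([593.5, 134.9,  74. ]), array([588.5,  16.8,  74. ])]
scale rear [array([725.4, 245.7,  35. ]), array([710.9, -33.7,  35. ])]
bed front top [array([642.3, 250. ,  35. ]), array([628.9, -45.5,  35. ])]
dot/end z102 [array([ 677.2, -106. ,  102. ]), array([665.1, -51.8, 102. ])]
top tab [437.7 -41.7  81. ]
scene tab [442.2 -43.7  81. ]
```

```bash
python3 -m crank '[[[-33.5,-21.2,0],[0,0,0]],[[-33.5,-21.2,0],[0,0,0]],[[-33.5,-21.2,0],[0,0,0]],[[-33.5,-21.2,0],[0,0,0]],[[-33.5,-21.2,0],[0,0,0]],[[-33.5,-21.2,0],[0,0,0]],[[-33.5,-21.2,0],[0,0,0]],[[-33.5,-21.2,0],[0,0,0]],[[-33.5,-21.2,0],[0,0,0]],[[-33.5,-21.2,0],[0,0,0]]]' 1
python3 -m crank '[[[-33.5,-21.2,0],[0,0,0]],[[-33.5,-21.2,0],[0,0,0]],[[-33.5,-21.2,0],[0,0,0]],[[-33.5,-21.2,0],[0,0,0]],[[-33.5,-21.2,0],[0,0,0]],[[-33.5,-21.2,0],[0,0,0]],[[-33.5,-21.2,0],[0,0,0]],[[-33.5,-21.2,0],[0,0,0]],[[-33.5,-21.2,0],[0,0,0]],[[-33.5,-21.2,0],[0,0,0]]]'
python3 -m crank '[[[0,0,0],[0,0,-0.121]],[[0,0,0],[0,0,-0.121]],[[0,0,0],[0,0,-0.121]],[[0,0,0],[0,0,-0.121]],[[0,0,0],[0,0,-0.121]],[[0,0,0],[0,0,-0.121]],[[0,0,0],[0,0,-0.121]],[[0,0,0],[0,0,-0.121]],[[0,0,0],[0,0,-0.121]],[[0,0,0],[0,0,-0.121]]]'
python3 -m crank '[[[0,0,0],[0,0,-0.121]],[[0,0,0],[0,0,-0.121]],[[0,0,0],[0,0,-0.121]],[[0,0,0],[0,0,-0.121]],[[0,0,0],[0,0,-0.121]],[[0,0,0],[0,0,-0.121]],[[0,0,0],[0,0,-0.121]],[[0,0,0],[0,0,0]]]'
cat >> h.py <<'E'
from scipy.spatial.transform import Rotation as R
def pose():
    s=get_state(); r=R.from_quat(s["eef_rot"]).as_matrix()
    print("t",round(s["time"],2),"pos",(np.array(s["tool_pos"])*1000).round(1),"yaw",round(np.arctan2(r[1,0],r[0,0]),3),"tilt z",r[:,2].round(3),"j6",round(s["joint_pos"][5],3),"F",np.round(s["wrist_force"],1),"grip",round(s["grip_width"]*1000,1),np.round(s["grasp_force"],1))
    return s,r
def go(w):  # world mm delta -> tool mm
    print("tool delta",(pose()[1].T@np.array(w,float)).round(1))
E
python3 -c "
from h import *
s,r=pose();p=np.array(s['tool_pos'])*1000
print('to (672,-82,76) in tool',(r.T@(np.array([672,-82,76])-p)).round(1),s['joint_pos'])"
```

```text
time: 0.93
tool_pos: [0.4073, 0.2102, 0.2312]
eef_rot: [0.135, 0.991, 0.0, -0.0]
wrist_force: [1.0, 1.1, 0.1]
grip_width: 0.0853
grasp_force: 0.0
time: 1.77
tool_pos: [0.6733, -0.0836, 0.2308]
eef_rot: [0.135, 0.991, 0.0, -0.0]
wrist_force: [1.3, 1.1, 0.5]
grip_width: 0.0852
grasp_force: 0.0
time: 2.6
tool_pos: [0.6723, -0.0818, 0.2307]
eef_rot: [-0.455, 0.89, 0.0, -0.0]
wrist_force: [0.4, -0.2, 0.3]
grip_width: 0.0854
grasp_force: 0.0
time: 3.27
tool_pos: [0.6724, -0.0818, 0.2307]
eef_rot: [0.781, -0.625, -0.0, 0.0]
wrist_force: [1.0, 0.0, -0.9]
grip_width: 0.0858
grasp_force: 0.0
t 3.27 pos [672.4 -81.8 230.7] yaw -1.35 tilt z [-0.001  0.    -1.   ] j6 -2.021 F [ 1.   0.  -0.9] grip 85.8 0.0
to (672,-82,76) in tool [  0.2   0.2 154.7] [-2.28939187e-01  5.96600506e-01  3.25788204e-01  1.30099424e+00
 -2.02192734e-05 -2.02075830e+00]
```

```bash
python3 -m crank '[[[0,0,25],[0,0,0]],[[0,0,25],[0,0,0]],[[0,0,25],[0,0,0]],[[0,0,25],[0,0,0]],[[0,0,20],[0,0,0]],[[0,0,15],[0,0,0]],[[0,0,12],[0,0,0]],[[0,0,8],[0,0,0]],[[0,0,0],[0,0,0]]]' 1
python3 -m crank '[[[0,0,0],[0,0,0]],[[0,0,0],[0,0,0]],[[0,0,0],[0,0,0]],[[0,0,0],[0,0,0]],[[0,0,0],[0,0,0]],[[0,0,0],[0,0,0]],[[0,0,0],[0,0,0]],[[0,0,0],[0,0,0]]]' 0
python3 -c "
from h import *
pose()"
```

```text
time: 4.02
tool_pos: [0.6716, -0.0817, 0.0746]
eef_rot: [0.778, -0.628, -0.001, 0.001]
wrist_force: [0.5, 0.2, -0.2]
grip_width: 0.0855
grasp_force: 0.0
time: 4.68
tool_pos: [0.6725, -0.082, 0.0769]
eef_rot: [0.779, -0.627, 0.0, 0.0]
wrist_force: [-2.6, -1.0, 5.6]
grip_width: 0.013
grasp_force: 59.4
t 4.68 pos [672.5 -82.   76.9] yaw -1.355 tilt z [ 0. -0. -1.] j6 -2.015 F [-2.6 -1.   5.6] grip 13.0 59.4
```

```bash
python3 -m crank '[[[0,0,-1],[0,0,0.06]],[[0,0,0],[0,0,0.12]],[[0,0,0],[0,0,0.12]],[[0,0,0],[0,0,0.12]],[[0,0,0],[0,0,0.12]],[[0,0,0],[0,0,0.12]],[[0,0,0],[0,0,0.12]],[[0,0,0],[0,0,0.12]],[[0,0,0],[0,0,0.12]],[[0,0,0],[0,0,0.12]]]'
python3 -m crank '[[[0,0,0],[0,0,0.12]],[[0,0,0],[0,0,0.12]],[[0,0,0],[0,0,0.12]],[[0,0,0],[0,0,0.12]],[[0,0,0],[0,0,0.12]],[[0,0,0],[0,0,0.06]],[[0,0,0],[0,0,0]],[[0,0,0],[0,0,0]]]'
python3 - <<'E'
from h import *
pose()
im,d=read_camera("scene"); t,_=read_camera("top"); np.savez("pics/b.npz",s=im,t=t)
a=cv2.resize(im[205:265,300:360,::-1],(480,480),interpolation=cv2.INTER_CUBIC)
cv2.imwrite("pics/d1.png",a)
E
```

```text
time: 5.52
tool_pos: [0.6716, -0.0817, 0.077]
eef_rot: [-0.315, 0.949, 0.0, -0.001]
wrist_force: [-4.8, 0.4, 0.7]
grip_width: 0.0131
grasp_force: 60.2
time: 6.18
tool_pos: [0.6714, -0.0812, 0.077]
eef_rot: [0.007, 1.0, 0.001, -0.001]
wrist_force: [-4.8, 3.4, 2.0]
grip_width: 0.013
grasp_force: 60.2
t 6.18 pos [671.4 -81.2  77. ] yaw 3.127 tilt z [-0.002  0.001 -1.   ] j6 -0.214 F [-4.8  3.4  2. ] grip 13.0 60.2
```

View pics/d1.png

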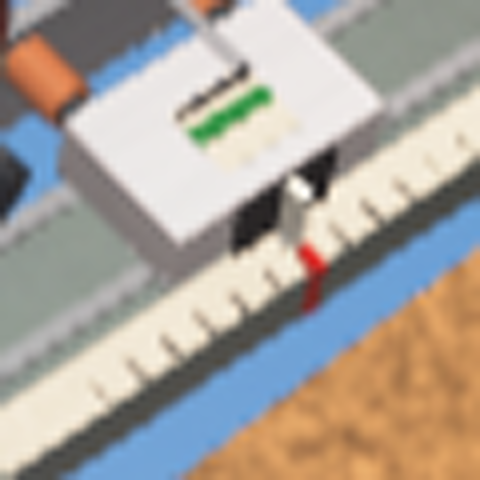

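```bash
python3 - <<'E'
from h import *
im=np.load("pics/b.npz")["s"]
th=-.047
J=lambda p:np.array([[np.cos(th),np.sin(th)],[-np.sin(th),np.cos(th)]])@p[:2]*1000
f=lambda p:(300+p[0]/8-.5,205+p[1]/8-.5)
for l,p in(("foot",(291,243)),("red inner",(303,249)),("red outer top",(323,266)),("tick in",(330,228)),("tick out",(352,250)),("ltick in",(265,268)),("ltick out",(286,290))):
    print(l,J(plane("scene",f(p),.035)).round(1))
h=cv2.cvtColor(im,cv2.COLOR_RGB2HSV); m=(((h[...,0]<8)|(h[...,0]>172))&(h[...,1]>130)); m[:,:330]=0;m[:,350:]=0;m[:228]=0;m[:248]&=True
ys,xs=np.nonzero(m[228:248]); print(list(zip(xs,ys+228)))
E
```

```text
foot [703.1 132.5]
red inner [707.6 134.3]
red outer top [717.4 135.2]
tick in [706.7 148.1]
tick out [718.6 148.2]
ltick in [705.5 117.9]
ltick out [717.  117.8]
[(np.int64(337), np.int64(236)), (np.int64(338), np.int64(236)), (np.int64(338), np.int64(237)), (np.int64(339), np.int64(237)), (np.int64(338), np.int64(238)), (np.int64(339), np.int64(238)), (np.int64(340), np.int64(238)), (np.int64(339), np.int64(239)), (np.int64(339), np.int64(240)), (np.int64(338), np.int64(241)), (np.int64(339), np.int64(241)), (np.int64(338), np.int64(242)), (np.int64(339), np.int64(242)), (np.int64(338), np.int64(243))]
```

```bash
python3 -m crank '[[[0,0,0],[0,0,0.055]],[[0,0,0],[0,0,0.055]],[[0,0,0],[0,0,0]],[[0,0,0],[0,0,0]]]'
python3 -c "
from h import *
pose()"
python3 -m crank '[[[0,0,0],[0,0,0]],[[0,0,0],[0,0,0]],[[0,0,0],[0,0,0]],[[0,0,0],[0,0,0]],[[0,0,0],[0,0,0]],[[0,0,0],[0,0,0]]]' 1
python3 -m crank '[[[0,0,-15],[0,0,0]],[[0,0,-30],[0,0,0]],[[0,0,-35],[0,0,0]],[[0,0,-35],[0,0,0]],[[0,0,-30],[0,0,0]],[[0,0,0],[0,0,0]]]'
python3 - <<'E'
from h import *
pose()
im,d=read_camera("scene"); t,_=read_camera("top"); np.savez("pics/e.npz",s=im,t=t)
a=cv2.resize(im[205:265,300:360,::-1],(480,480),interpolation=cv2.INTER_CUBIC)
b=cv2.resize(t[165:240,200:275,::-1],(310,310),interpolation=cv2.INTER_CUBIC); b=cv2.copyMakeBorder(b,0,170,0,0,0)
cv2.imwrite("pics/d2.png",np.hstack([a,b]))
E
```

```text
time: 6.62
tool_pos: [0.6714, -0.081, 0.077]
eef_rot: [0.062, 0.998, 0.001, -0.001]
wrist_force: [-4.0, 3.7, 1.6]
grip_width: 0.0129
grasp_force: 60.2
t 6.62 pos [671.4 -81.   77. ] yaw 3.018 tilt z [-0.002  0.001 -1.   ] j6 -0.104 F [-4.   3.7  1.6] grip 12.9 60.2
time: 7.12
tool_pos: [0.6727, -0.082, 0.0774]
eef_rot: [0.062, 0.998, -0.0, 0.0]
wrist_force: [-0.7, 1.0, -0.2]
grip_width: 0.0834
grasp_force: 0.0
time: 7.62
tool_pos: [0.6755, -0.0826, 0.2296]
eef_rot: [0.062, 0.998, -0.001, 0.005]
wrist_force: [1.3, -0.3, 0.9]
grip_width: 0.0856
grasp_force: 0.0
t 7.62 pos [675.5 -82.6 229.6] yaw 3.018 tilt z [ 0.01  -0.002 -1.   ] j6 -0.105 F [ 1.3 -0.3  0.9] grip 85.6 0.0
```

View pics/d2.png

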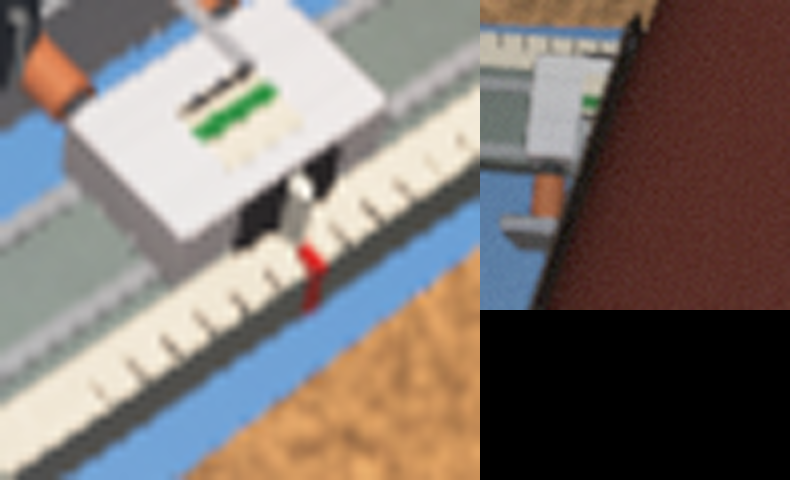

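```bash
python3 -m crank '[[[0,0,0],[0,0,0.12]],[[0,0,0],[0,0,0.12]],[[0,0,0],[0,0,0.12]],[[0,0,0],[0,0,0.12]],[[0,0,0],[0,0,0.12]],[[0,0,0],[0,0,0.12]],[[0,0,0],[0,0,0.12]],[[0,0,0],[0,0,0.12]],[[0,0,0],[0,0,0.12]],[[0,0,0],[0,0,0.12]]]'
python3 -m crank '[[[0,0,0],[0,0,0.12]],[[0,0,0],[0,0,0.097]],[[5.9,-29,0],[0,0,0]],[[5.9,-29,0],[0,0,0]],[[5.9,-29,0],[0,0,0]],[[5.9,-29,0],[0,0,0]],[[5.9,-29,0],[0,0,0]],[[5.9,-29,0],[0,0,0]],[[5.9,-29,0],[0,0,0]],[[5.9,-29,0],[0,0,0]]]'
python3 -m crank '[[[0,0,0],[0,0,0]],[[0,0,0],[0,0,0]]]'
python3 - <<'E'
from h import *
pose()
t,_=read_camera("top"); im,_=read_camera("scene");np.savez("pics/f.npz",s=im,t=t)
cv2.imwrite("pics/d3.png",cv2.resize(t[160:250,200:335,::-1],(800,533),interpolation=cv2.INTER_CUBIC))
E
```

```text
time: 8.55
tool_pos: [0.6717, -0.0817, 0.2203]
eef_rot: [0.617, 0.787, -0.001, -0.001]
wrist_force: [0.1, 0.8, 0.3]
grip_width: 0.0852
grasp_force: 0.0
time: 9.38
tool_pos: [0.4368, -0.0412, 0.2208]
eef_rot: [0.696, 0.718, -0.001, -0.001]
wrist_force: [0.3, 0.6, 0.4]
grip_width: 0.0852
grasp_force: 0.0
time: 9.55
tool_pos: [0.4377, -0.0413, 0.2215]
eef_rot: [0.696, 0.718, -0.0, -0.001]
wrist_force: [-0.1, -0.4, 1.3]
grip_width: 0.0855
grasp_force: 0.0
t 9.55 pos [437.7 -41.3 221.5] yaw 1.601 tilt z [-0.001  0.    -1.   ] j6 1.28 F [-0.1 -0.4  1.3] grip 85.5 0.0
```

View pics/d3.png

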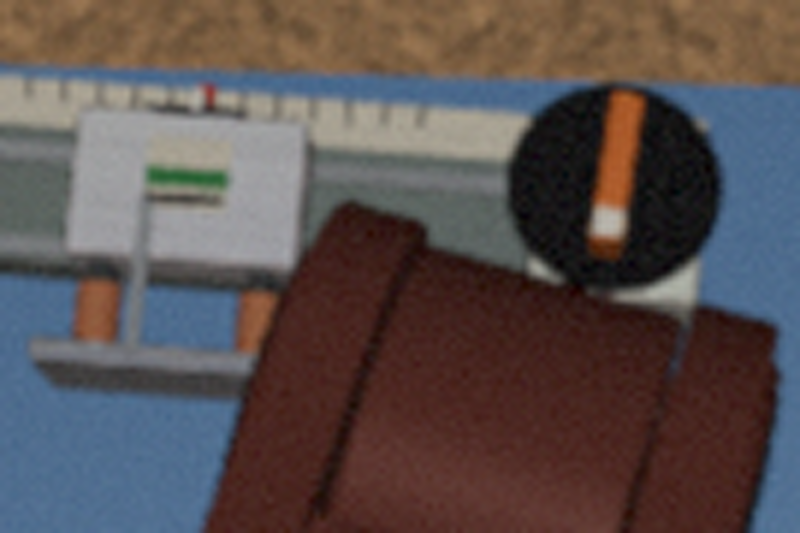

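The top crop shows the dot end of the bar now towards the robot (605,222), and the red mark at (209,97) next to the index at about (203,107), whose visible part is higher. Next: a numeric check of the index against the mark, the rack pose, and the plate.

```bash
python3 - <<'E'
from h import *
z=np.load("pics/f.npz");s,t=z["s"],z["t"];t0=np.load("pics/top0.npz")["im"]
th=-.046;c,n=np.cos(th),np.sin(th)
J=lambda p:np.array([[c,n],[-n,c]])@p[:2]*1000
g=lambda im:cv2.cvtColor(im,cv2.COLOR_RGB2GRAY).astype(float)
# scene: jig-rectified sampling: rows x(jig) , cols y(jig) on z=.035
K,T=np.array(P["scene"]["mtx"]),np.array(P["scene"]["T"])
def proj(name,p):
    K,T=np.array(P[name]["mtx"]),np.array(P[name]["T"]); q=T[:3,:3].T@(p-T[:3,3]); q=K@q; return q[:2]/q[2]
def strip(name,im,X,ys,zz):
    uv=np.array([proj(name,np.array([c*X-n*y,n*X+c*y,zz])) for y in ys],np.float32)
    return cv2.remap(im,uv[:,0].reshape(1,-1),uv[:,1].reshape(1,-1),cv2.INTER_LINEAR)[0].astype(int)
ys=np.arange(.118,.150,.001)
for X in(.708,.712,.716):
    a=strip("scene",s,X,ys,.035); r=np.clip(a[:,0]-a[:,1]-25,0,None); print("red y",X,((r*ys).sum()/r.sum()*1000).round(1))
    a=strip("top",t,X,ys,.035); r=np.clip(a[:,0]-a[:,1]-25,0,None); print(" top red y",(r*ys).sum()/max(r.sum(),1)*1000)
for X,zz in((.700,.05),(.700,.045),(.700,.06)):
    a=strip("scene",s,X,ys,zz).mean(1); print("index",X,zz,a.round().astype(int).tolist())
yy=np.arange(.03,.24,.001)
a=strip("top",t,.665,yy,.073).mean(1); d=np.diff(a); print("carriage edges top", yy[np.argsort(-abs(d))[:8]].round(3), d[np.argsort(-abs(d))[:8]].round(0))
# rack in top0: edges
h=cv2.cvtColor(t0,cv2.COLOR_RGB2HSV); m=(h[...,1]<90).astype(np.uint8); m[:268]=0;m[300:]=0;m[:,:255]=0;m[:,318:]=0
e=[]
G=g(t0)
for lo,hi in((262,280),(288,304)):
    pts=[]
    for u in range(264,309):
        col=t0[lo:hi,u,0].astype(float); d=abs(np.diff(cv2.GaussianBlur(col.reshape(-1,1),(1,3),0).ravel())); k=d>d.max()*.4
        pts.append((u,lo+.5+(d[k]*np.nonzero(k)[0]).sum()/d[k].sum()))
    pts=np.array(pts); f=np.polyfit(pts[:,0],pts[:,1],1); W=[plane("top",(u,np.polyval(f,u)),.04) for u in(264,308)]
    w=W[1]-W[0]; print("rack edge slope",f[0].round(4),"yaw",np.arctan2(w[0],-w[1]).round(4)," x",[(q[:2]*1000).round(1) for q in W])
E
```

```text
red y 0.708 134.0
 top red y 131.66666666666669
red y 0.712 133.3
 top red y 131.92592592592595
red y 0.716 132.7
 top red y 132.68627450980392
index 0.7 0.05 [77, 81, 75, 63, 50, 47, 49, 51, 66, 80, 93, 106, 110, 114, 121, 125, 126, 127, 128, 130, 132, 133, 144, 152, 147, 129, 93, 78, 74, 68, 59, 75]
index 0.7 0.045 [142, 140, 143, 145, 148, 133, 116, 103, 89, 85, 92, 108, 116, 118, 120, 123, 125, 126, 128, 129, 133, 137, 140, 142, 150, 156, 157, 154, 143, 130, 120, 108]
index 0.7 0.06 [39, 39, 39, 39, 39, 38, 46, 59, 69, 77, 85, 95, 109, 123, 133, 147, 164, 186, 200, 209, 216, 205, 165, 118, 79, 55, 46, 41, 37, 39, 43, 45]
carriage edges top [0.15  0.149 0.083 0.151 0.117 0.084 0.116 0.115] [ 19.  17.  16.  16. -16.  15. -15. -14.]
rack edge slope 0.0108 yaw 0.0197  x [array([463.4,  12.2]), array([465.6, -98.7])]
rack edge slope -0.0016 yaw 0.0321  x [array([411.2,  10.1]), array([414.7, -99.8])]
```

```bash
python3 -m crank '[[[0,0.5,25],[0,0,0]],[[0,0,25],[0,0,0]],[[0,0,25],[0,0,0]],[[0,0,25],[0,0,0]],[[0,0,25],[0,0,0]],[[0,0,20],[0,0,0]],[[0,0,14],[0,0,0]],[[0,0,8],[0,0,0]],[[0,0,4],[0,0,0]],[[0,0,0],[0,0,0]]]' 1
python3 -m crank '[[[0,0,0],[0,0,0]],[[0,0,0],[0,0,0]],[[0,0,0],[0,0,0]],[[0,0,0],[0,0,0]],[[0,0,0],[0,0,0]],[[0,0,0],[0,0,0]],[[0,0,0],[0,0,0]],[[0,0,0],[0,0,0]]]' 0
python3 -c "
from h import *
pose()
t,_=read_camera('top'); np.savez('pics/g.npz',t=t)"
```

```text
time: 10.48
tool_pos: [0.4399, -0.0417, 0.0506]
eef_rot: [0.696, 0.718, -0.0, -0.001]
wrist_force: [-0.1, 0.2, -0.3]
grip_width: 0.0858
grasp_force: 0.0
time: 11.15
tool_pos: [0.4397, -0.0417, 0.0515]
eef_rot: [0.696, 0.718, -0.0, 0.0]
wrist_force: [-2.6, -0.5, 5.4]
grip_width: 0.0132
grasp_force: 62.7
t 11.15 pos [439.7 -41.7  51.5] yaw 1.601 tilt z [-0. -0. -1.] j6 1.281 F [-2.6 -0.5  5.4] grip 13.2 62.7
```

```bash
python3 -m crank '[[[0,0,0],[0,0,0.038]],[[0,0,0],[0,0,0.038]],[[0,0,0],[0,0,0]]]'
python3 -m crank '[[[8,5,0],[0,0,0]],[[15,9,0],[0,0,0]],[[18,11,0],[0,0,0]],[[20,12,0],[0,0,0]],[[22,14,0],[0,0,0]],[[22,14,0],[0,0,0]],[[20,12,0],[0,0,0]],[[15,9,0],[0,0,0]],[[9,5,0],[0,0,0]],[[5,3,0],[0,0,0]]]'
python3 -m crank '[[[0,0,0],[0,0,0]],[[0,0,0],[0,0,0]]]'
python3 - <<'E'
from h import *
pose()
t,_=read_camera("top"); im,_=read_camera("scene");np.savez("pics/k.npz",s=im,t=t)
a=cv2.resize(im[165:265,260:360,::-1],(400,400),interpolation=cv2.INTER_CUBIC)
b=cv2.resize(t[165:265,200:300,::-1],(400,400),interpolation=cv2.INTER_CUBIC)
cv2.imwrite("pics/d4.png",np.hstack([a,b]))
E
```

```text
time: 11.45
tool_pos: [0.4402, -0.0416, 0.0515]
eef_rot: [0.724, 0.69, 0.0, 0.0]
wrist_force: [0.5, -0.6, 2.4]
grip_width: 0.0132
grasp_force: 62.4
time: 12.28
tool_pos: [0.5415, 0.1085, 0.0515]
eef_rot: [0.722, 0.691, -0.0, 0.001]
wrist_force: [-2.5, -5.1, 8.8]
grip_width: 0.0131
grasp_force: 63.4
time: 12.45
tool_pos: [0.5414, 0.1084, 0.0515]
eef_rot: [0.723, 0.691, 0.001, 0.0]
wrist_force: [0.7, 2.5, 2.3]
grip_width: 0.0127
grasp_force: 62.6
t 12.45 pos [541.4 108.4  51.5] yaw 1.526 tilt z [ 0.001  0.001 -1.   ] j6 1.68 F [0.7 2.5 2.3] grip 12.7 62.6
```

View pics/d4.png

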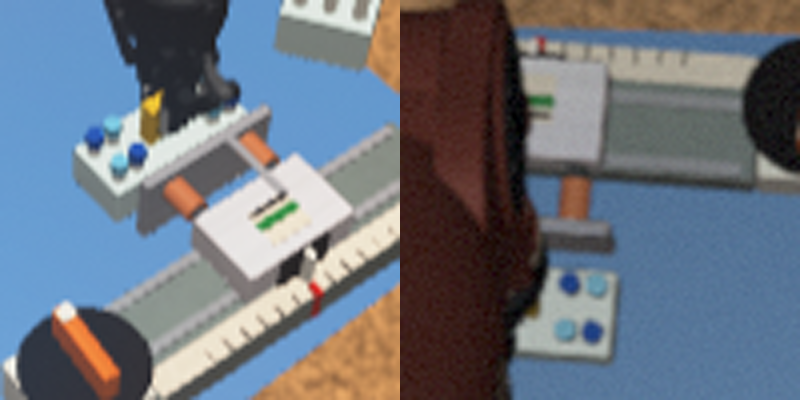

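The picture shows the rack square in front of the plate. In the top crop its right end is at (616,315) against the plate's right end at (612,235), so it is centred within about 2 mm. Now I push in gently.

```bash
python3 -m crank '[[[0,3,0],[0,0,0]],[[0,3,0],[0,0,0]],[[0,2,0],[0,0,0]],[[0,1,0],[0,0,0]],[[0,1,0],[0,0,0]],[[0,0,0],[0,0,0]],[[0,0,0],[0,0,0]]]'
for i in 1 2 3; do python3 -m crank '[[[0,1,0],[0,0,0]],[[0,1,0],[0,0,0]],[[0,1,0],[0,0,0]],[[0,0,0],[0,0,0]],[[0,0,0],[0,0,0]]]' | grep -E "tool_pos|wrist_f"; done
```

```text
time: 13.13
tool_pos: [0.5491, 0.1068, 0.0516]
eef_rot: [0.723, 0.691, -0.001, -0.001]
wrist_force: [-5.6, 0.7, 12.3]
grip_width: 0.013
grasp_force: 63.9
tool_pos: [0.5521, 0.1066, 0.0516]
wrist_force: [-6.3, 0.3, 12.7]
tool_pos: [0.5551, 0.1065, 0.0516]
wrist_force: [-6.6, -0.0, 12.9]
tool_pos: [0.5579, 0.1064, 0.0516]
wrist_force: [-7.1, 0.2, 13.6]
```

```bash
python3 -m crank '[[[0,0,-0.5],[0,0,0]],[[0,0,0],[0,0,0]],[[0,0,0],[0,0,0]]]' | grep -E "tool_pos|wrist_f"
for i in 1 2; do python3 -m crank '[[[0,1,0],[0,0,0]],[[0,1,0],[0,0,0]],[[0,1,0],[0,0,0]],[[0,0,0],[0,0,0]],[[0,0,0],[0,0,0]]]' | grep -E "tool_pos|wrist_f"; done
python3 - <<'E'
from h import *
s,r=pose(); print(np.round(s["wrist_torque"],2))
im,_=read_camera("scene");np.savez("pics/l.npz",s=im)
cv2.imwrite("pics/d5.png",cv2.resize(im[170:250,260:360,::-1],(750,600),interpolation=cv2.INTER_CUBIC))
E
```

```text
tool_pos: [0.558, 0.1063, 0.0516]
wrist_force: [-5.9, 0.5, 8.5]
tool_pos: [0.5604, 0.1062, 0.0517]
wrist_force: [-7.6, -0.5, 10.4]
tool_pos: [0.5625, 0.1062, 0.0517]
wrist_force: [-11.2, -0.0, 15.3]
t 15.47 pos [562.5 106.2  51.7] yaw 1.525 tilt z [-0.006 -0.    -1.   ] j6 1.676 F [-11.2  -0.   15.3] grip 13.1 64.3
[ 0.08  2.46 -0.05]
```

View pics/d5.png

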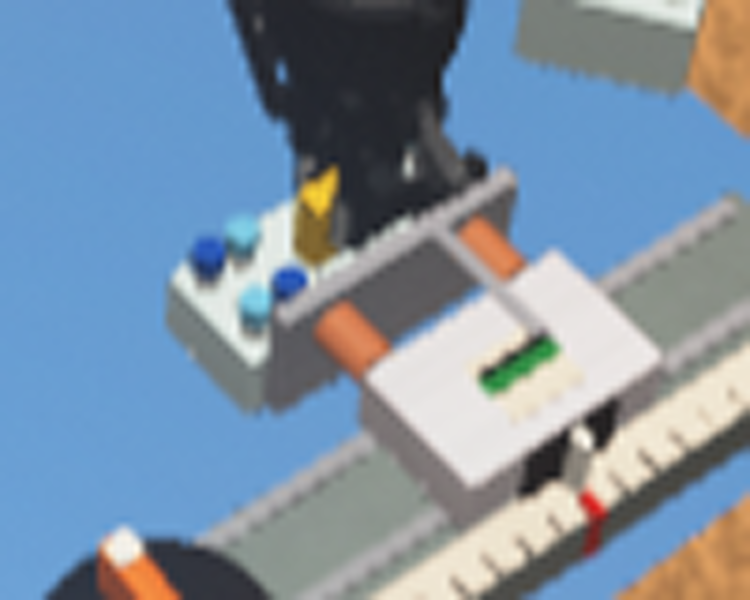

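```bash
python3 -m crank '[[[0,0,-0.5],[0,0,0]],[[0,0,-0.5],[0,0,0]],[[0,1,0],[0,0,0]],[[0,1,0],[0,0,0]],[[0,1,0],[0,0,0]],[[0,0,0],[0,0,0]],[[0,0,0],[0,0,0]],[[0,0,0],[0,0,0]]]' | grep -E "tool_pos|wrist_f"
cat > n.py <<'E'
from h import *
im,_=read_camera("scene");np.savez("pics/m.npz",s=im); pose()
th=-.046;c,n=np.cos(th),np.sin(th);K,T=np.array(P["scene"]["mtx"]),np.array(P["scene"]["T"])
def prof(im,y,xs,z):
    p=np.array([[c*x-n*y,n*x+c*y,z] for x in xs]); q=(p-T[:3,3])@T[:3,:3]@K.T; uv=(q[:,:2]/q[:,2:]).astype(np.float32)
    return cv2.remap(im,uv[:,:1].T.copy(),uv[:,1:].T.copy(),cv2.INTER_LINEAR)[0].astype(float)
xs=np.arange(.630,.690,.001)
for nm,I in(("free",np.load("pics/k.npz")["s"]),("now",im)):
    A=np.mean([prof(I,y,xs,.074) for y in np.arange(.124,.138,.002)],0)
    b=np.clip(90-A.max(1),0,None); g=np.clip(A[:,1]-A[:,0]-30,0,None)
    k=g>g.max()*.5; print(nm,"needle x",((b*xs).sum()/max(b.sum(),1e-9)*1000).round(1),"green",(xs[k][[0,-1]]*1000).round(1))
    B=prof(I,.085,np.arange(.57,.62,.001),.074).mean(1); d=np.diff(B); j=np.argsort(-abs(d))[:4]; print(" plate edges",[(570+int(q),int(d[q])) for q in j])
E
python3 n.py
```

```text
tool_pos: [0.5647, 0.106, 0.0518]
wrist_force: [-10.4, 0.9, 7.0]
t 16.23 pos [564.7 106.   51.8] yaw 1.525 tilt z [-0.007 -0.    -1.   ] j6 1.675 F [-11.1   0.3   7.6] grip 13.0 63.2
free needle x 0.0 green [663. 667.]
 plate edges [(571, 33), (572, 31), (570, 29), (573, 23)]
now needle x 0.0 green [664. 668.]
 plate edges [(577, -28), (576, -24), (575, -19), (578, -19)]
```

```bash
cat >> n.py <<'E'
print("x from 645, RGB per mm")
for nm,I in(("free",np.load("pics/k.npz")["s"]),("prev",np.load("pics/l.npz")["s"]),("now",im)):
    A=np.mean([prof(I,y,xs,.074) for y in np.arange(.126,.138,.002)],0)[15:50]
    print(nm,"min",A.min(1).round().astype(int).tolist()); print("   max",A.max(1).astype(int).tolist());print("   g-r",(A[:,1]-A[:,0]).astype(int).tolist())
E
python3 n.py
```

```text
t 16.28 pos [564.7 106.   51.8] yaw 1.525 tilt z [-0.007 -0.    -1.   ] j6 1.675 F [-10.5   0.4   7. ] grip 13.1 63.2
free needle x 0.0 green [663. 667.]
 plate edges [(571, 33), (572, 31), (570, 29), (573, 23)]
now needle x 0.0 green [664. 668.]
 plate edges [(577, -28), (576, -23), (575, -19), (578, -18)]
x from 645, RGB per mm
free min [226, 226, 226, 223, 214, 201, 180, 151, 126, 109, 114, 133, 156, 172, 177, 168, 149, 125, 97, 73, 64, 66, 84, 110, 134, 159, 179, 195, 204, 207, 209, 209, 209, 209, 208]
   max [231, 231, 231, 228, 222, 210, 190, 162, 137, 123, 133, 158, 185, 203, 208, 203, 192, 178, 163, 153, 149, 149, 154, 165, 180, 196, 209, 224, 233, 237, 238, 238, 238, 238, 237]
   g-r [-4, -4, -4, -4, -5, -6, -6, -7, -7, -7, -9, -10, -11, -8, -2, 8, 24, 44, 66, 80, 85, 82, 71, 52, 33, 13, 1, -4, -8, -8, -9, -9, -9, -9, -9]
prev min [226, 227, 227, 226, 224, 222, 219, 215, 211, 204, 193, 175, 151, 121, 94, 73, 60, 53, 52, 53, 57, 65, 84, 111, 135, 160, 180, 196, 205, 209, 210, 210, 210, 209, 209]
   max [232, 232, 232, 232, 232, 233, 234, 235, 235, 232, 223, 206, 179, 142, 111, 97, 99, 109, 123, 134, 142, 147, 155, 166, 180, 196, 210, 225, 234, 237, 238, 238, 238, 238, 237]
   g-r [-4, -4, -4, -4, -4, -5, -6, -7, -9, -10, -12, -12, -11, -5, 5, 22, 40, 56, 71, 81, 85, 82, 71, 52, 32, 13, 1, -5, -8, -9, -9, -9, -9, -9, -9]
now min [226, 227, 227, 226, 224, 222, 219, 215, 212, 210, 207, 201, 191, 175, 152, 122, 94, 73, 58, 52, 56, 65, 84, 110, 134, 160, 181, 196, 205, 209, 210, 210, 210, 210, 209]
   max [232, 232, 232, 232, 232, 233, 234, 235, 236, 237, 235, 231, 223, 207, 182, 143, 110, 95, 96, 108, 123, 138, 151, 165, 180, 196, 210, 225, 234, 237, 238, 238, 238, 238, 237]
   g-r [-4, -4, -4, -4, -4, -5, -6, -7, -8, -9, -9, -11, -12, -13, -12, -6, 4, 19, 38, 55, 68, 73, 67, 52, 32, 13, 1, -5, -8, -9, -9, -9, -9, -9, -9]
```

Needle travel is about 7.7 mm (about 7.7 N). It needs roughly 2.3 mm more.

```bash
python3 -m crank '[[[0,1,0],[0,0,0]],[[0,1,0],[0,0,0]],[[0,1,0],[0,0,0]],[[0,0,0],[0,0,0]],[[0,0,0],[0,0,0]],[[0,0,0],[0,0,0]],[[0,0,0],[0,0,0]],[[0,0,0],[0,0,0]]]' | grep -E "tool_pos|wrist_f"
python3 n.py | grep -A1 -E "^t|now min"
python3 - <<'E'
from h import *
im=np.load("pics/m.npz")["s"]
cv2.imwrite("pics/d6.png",cv2.resize(im[170:250,260:360,::-1],(750,600),interpolation=cv2.INTER_CUBIC))
E
```

```text
tool_pos: [0.5669, 0.1059, 0.0518]
wrist_force: [-13.3, 0.6, 11.3]
t 17.0 pos [566.9 105.9  51.8] yaw 1.525 tilt z [-0.009 -0.    -1.   ] j6 1.675 F [-14.6   0.3  10.7] grip 13.1 63.7
free needle x 0.0 green [663. 667.]
--
now min [226, 226, 226, 226, 224, 222, 219, 215, 212, 210, 209, 208, 205, 199, 188, 168, 144, 114, 86, 67, 59, 63, 82, 108, 133, 160, 181, 196, 205, 209, 210, 210, 210, 210, 209]
   max [232, 232, 232, 232, 232, 233, 234, 235, 236, 237, 237, 237, 235, 229, 218, 197, 168, 137, 109, 95, 99, 112, 133, 156, 177, 196, 210, 225, 234, 238, 238, 239, 239, 238, 238]
```

View pics/d6.png

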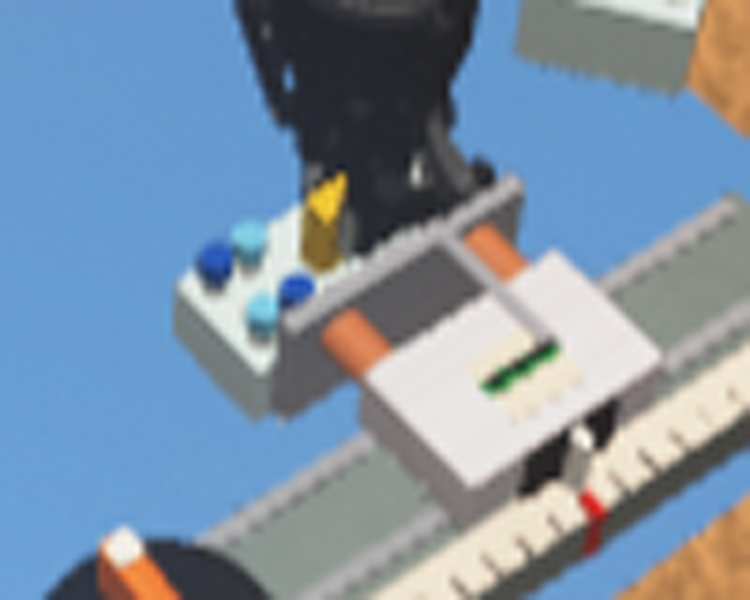

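The needle stands in the middle of the green field with about 9.2 mm of travel. The rack is flat and centred on the plate, and the index foot (577,488) lines up with the red mark (588,500) along jig x. I'm handing in.

```bash
python3 -c "
from bench import *
print(finish_job())"
```

```text
the job is handed in; nothing more can be done
None
```

I handed the job in, with no verdict shown: the index is on the red mark to within about 1 mm and the wheel is released. The gripper still holds the rack flat and centred on the stop plate at about 9 N (9.2 mm of travel, needle over the green).

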